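Top up the ball bath and set its heat by clicks

ROBOT

A 7-joint arm with a two-finger parallel gripper is mounted at the origin on the work surface. World frame = base frame: x ahead of the robot, y to its left, z up, the work surface at z = 0. Lengths are in m, angles in rad, forces in N, time in s.
With the tool pointing down it reaches from about 0.4 to 0.875 m from the base axis. Payload 19.3 kg.
Tool frame: the origin (TCP) lies at the very end of the fingers, on their centre line; the grasp point (between the pads) lies 19 mm behind it; z points along the fingers, y is the direction in which the jaws open and shut (so a half turn about z gives the same grasp; the last joint's range is limited). The gripper opens to 85 mm and grips with 20 to 120 N. Pads are 22 mm wide; open, the fingers measure 114 mm over their backs; the gripper's body (76 mm by 85 mm) begins 54 mm behind the grasp point. The pads swing forward as they close: fully open they stand 13 mm farther back than shut.
Start: joints at [1.062, 0.521, -0.036, 1.599, 0.021, 1.021, -0.113], TCP at [0.266, -0.566, 0.231] pointing down, gripper open.
Joint ranges: [-2.91, 2.91], [-0.3, 2.13], [-1.5, 1.42], [0.17, 2.43], [-1.26, 4.41], [0.16, 1.93], [-2.52, 2.52]. Speed limits (rad/s): [1.89, 1.89, 2.39, 2.39, 3.01, 3.01, 3.01].

INTERFACE

Orientations are given as [roll, pitch, yaw] about the fixed x, y, z axes, in that order (R = Rz(yaw) Ry(pitch) Rx(roll)).
In Python, from workcell import bot, vision, job_done gives the robot as it stands.
- The arm moves only by the tool arm_command, never from a script. Its arguments are lists of equal length, an entry for each row: "gripper": the finger opening in cm, from 0 to 8.54; "slide": the shift along the tool's x, y, z in cm, a list of three; "turn": the turn, a rotation vector about the tool's x, y, z in degrees, a list of three. A call has 1 to 5 rows; each row is the pose to reach, as a shift and turn from the pose commanded when the call began, along the tool's axes at that moment; what a row does not reach only later rows make up. A row lasts 1/8 s, in which the tool goes at most 62.5 mm and 10.7 degrees, less where a joint would pass 70% of its speed; a pose out of reach is approached as far as the arm can. A call with a gripper value outside its range is refused whole. The fingers move at their own pace and stop on an object; "force" is the grip in N (left out, the last holds). Time passes only in rows, so rows that repeat a pose let the fingers close. It gives the time, the measured TCP pose, the force and the opening at its end, in the units of the state.
- bot.observe(): the state, without advancing time (a new reading comes with each control period).
- vision.grab_frame(name): name is "scene" or "side" or "wrist"; returns the picture (400x640x3 uint8, blue, green, red); there is no depth.
- vision.camera_model(name): a dict with "mtx" (3x3 intrinsics, pixels), "k1" (the pictures are not rectified: a ray, as slopes to the right and down, at radius r is drawn at 1 + k1 r^2 times it, then the intrinsics apply), "T" (4x4, takes a point from camera to world coordinates). Camera axes: x right, y down, z forward; pixel columns grow to the right and rows downward; lengths in m; the calibration is good to about 2 mm. A picture is of the moment at which its call begins: read the wrist's pose just before it. camera_model takes no time and is no camera call; for the wrist camera it gives the pose at the moment of the call.
- job_done(): hands the job in, once; it reports no verdict.
The state is a dict: "clock": time; "qpos": joint angles; "qd": joint speeds; "joint_efforts": joint torques, N m; "position": TCP position; "tool_rot": TCP orientation; "force": force on the tool from outside, world axes, zero at the start; "moment": the same for the moment, N m; "grip_width": finger opening in m.
Only numpy, scipy, OpenCV 4.12 (cv2) and the standard library are available. Lean on these libraries where they do the work, as an engineer would, in place of code of your own. Each camera call takes 0.05 s, during which the arm holds its last target. There are 200 camera calls.

TASK

Get the heating bath ready: tip the four white balls from the ramp-nosed bay of the divided steel tub into the bath's bowl while both stir bars stay in the other bay, and stand the tub upright on the bench again with the stir bars in it. The heat selector on the bath's sloping panel has no scale, so wind it back anticlockwise to its stop, then turn it clockwise exactly four clicks, counted by feel, and let go. Leave the other glassware and tools standing where they are.

Things in the scene. Friction and masses are not known exactly. Their poses are not given: they have to be found in the camera images.
- tub_center (a point): Divided tub, plain sheet steel, loose, about 0.16 kg, 181 long (x), 62 wide (y), 45 high, walls 3. This point: mid-width, half-way up (22.5), 4 from the divider, a cross wall of full height at x = +4. Towards -x: the nose bay with the balls; towards +x, to x = +60: the square bay with the stir bars. z up. Side walls flat, parallel and free outside from x = -50 to +60.
- tub_lip (a point): Middle of the pouring lip of the tub's nose bay, 120 from the tub's middle along its -x, 42 above its underside. The bay's floor is flat to x = -51, then a ramp climbs to this lip at 30 degrees, so the balls run out only when the nose is tipped down by clearly more than that. Axes as the tub's.
- ball0_center (a point): White plastic ball, 24 across, 12 g, loose: its centre. It starts in the tub's nose bay; all four are alike. It rolls freely.
- ball1_center (a point): White plastic ball, 24 across, 12 g, loose: its centre. It starts in the tub's nose bay; all four are alike. It rolls freely.
- ball2_center (a point): White plastic ball, 24 across, 12 g, loose: its centre. It starts in the tub's nose bay; all four are alike. It rolls freely.
- ball3_center (a point): White plastic ball, 24 across, 12 g, loose: its centre. It starts in the tub's nose bay; all four are alike. It rolls freely.
- bar0_mid (a point): White stir bar, a round-ended rod 10 thick and 42 long, 12 g, loose: its centre. It starts lying in the tub's square bay.
- bar1_mid (a point): White stir bar, a round-ended rod 10 thick and 42 long, 12 g, loose: its centre. It starts lying in the tub's square bay.
- bowl (a point): Heating bath, fixed: centre of its round bowl at rim height, 155 above the bench. Bowl 238 wide inside, rim 276 outside; filled with a bed of fixed white balls whose tops lie 40 below the rim. x axis: from the console at its front through the bowl to its back.
- dial: Round dial plate of the heat selector on the bath's console, fixed: origin on the knob's axis at the panel's surface, 85 above the bench. z = the knob's axis, out of the panel; the panel slopes 35 degrees from level, z leaning to the bath's front; x = up the slope; y = level, left for one facing it. Panel flat for 60 all round; 80 up the slope the bath's body rises from it.
- knob_mid (a point): Heat selector's knob, white, round: this fixed point lies on its axis, 19 above the panel; axes as the dial's. Grip part 38 across, 6 to 32 above the panel, on a skirt 49 across. Clockwise (facing the panel) raises the heat. A spring plunger clicks into even notches, 20 to 40 degrees apart; some 0.3 N m pushes it out of one, fading to nothing half-way, then it is pulled into the next; let go, it falls into the nearest.
- pointer (a point): Black pointer nib on the knob's skirt, 22 from the axis, 6 above the panel; it turns with the knob and shows its angle in the dial's frame. There is no scale. Anticlockwise a firm stop lies about 6 degrees beyond the first notch, the off position; the knob starts two or three clicks clockwise of that. There are six clicks from off to the other end.
- beaker: Bystander, loose: clear glass beaker, 72 wide, 95 high. Origin: the middle of its underside.
- flask: Bystander, loose: amber glass bottle with a blue cap, 68 wide, 150 high. Origin: the middle of its underside.
- dish: Bystander, loose: steel bowl, 100 wide, 40 high. Origin: the middle of its underside.
- jar: Bystander, loose: clear squat jar with a white lid, 60 wide, 70 high. Origin: the middle of its underside.
- spatula: Bystander, loose: steel lab spatula lying flat, 200 long. Origin: the middle of its underside.
- crucible: Bystander, loose: small white porcelain crucible, 50 wide, 40 high. Origin: the middle of its underside.
Things that resemble listed ones, but are neither listed nor needed, are in the scene too. Leave any yellow look-alike of the part that bears tub_center alone.

How it is judged:
By the outcome, as a careful person would: the job done as asked, in the order asked, and still so for the second after the job is handed in, with the robot touching nothing.
It also fails if it takes over 72 s, if anything falls off the work surface, if the arm or the gripper's body presses on something with over 40 N, if the wrist force passes 120 N, or if a joint passes its speed limit or range.

## Working session

There is one attempt and no reset: what is moved stays moved. The work goes in short steps, Python scripts to look and compute and a tool call to move; the robot and the scene stay as the last step left them, time stands still between calls to the robot, and variables do not carry over. Pictures are saved under pics/ and viewed, about 8 in all and at most 12, crops included, and the job is handed in when it is done.

Besides the shell and the picture viewer there is one more tool, called in YAML: its name, and indented under it one key for each argument. arm_command: Moves the arm, as the interface text tells. Its arguments: {"type":"object","properties":{"gripper":{"type":"array","items":{"type":"number"}},"slide":{"type":"array","items":{"type":"array","items":{"type":"number"}}},"turn":{"type":"array","items":{"type":"array","items":{"type":"number"}}},"force":{"type":"number"}},"required":["gripper","slide","turn"]}

```bash
mkdir -p pics; ls; python3 - <<'E'
from workcell import bot, vision
import cv2, numpy as np
a=[vision.grab_frame(n) for n in("scene","side")]
for n,i in zip(("scene","side"),a): cv2.imwrite(f"pics/{n}0.png",i)
for n in("scene","side","wrist"):
    m=vision.camera_model(n); print(n,np.round(m["mtx"],1).tolist(),m["k1"],np.round(m["T"],3).tolist())
print(bot.observe())
E
```

```text
pics
scene [[389.8, 0.0, 315.8], [0.0, 389.8, 201.5], [0.0, 0.0, 1.0]] -0.01285278130521788 [[-0.6, 0.608, -0.519, 1.109], [0.8, 0.456, -0.39, 0.431], [-0.001, -0.65, -0.76, 0.945], [0.0, 0.0, 0.0, 1.0]]
side [[436.9, 0.0, 313.5], [0.0, 436.9, 194.5], [0.0, 0.0, 1.0]] 0.0036536683742874492 [[-0.763, -0.49, 0.422, -0.022], [-0.647, 0.567, -0.51, 0.651], [0.01, -0.662, -0.749, 1.116], [0.0, 0.0, 0.0, 1.0]]
wrist [[330.5, 0.0, 320.5], [0.0, 330.5, 198.6], [0.0, 0.0, 1.0]] -0.029552111912354483 [[0.424, -0.862, -0.276, 0.335], [-0.906, -0.404, -0.129, -0.534], [-0.0, 0.305, -0.952, 0.373], [0.0, 0.0, 0.0, 1.0]]
{'clock': 0.1, 'qpos': array([ 1.06178663,  0.52194274, -0.03633168,  1.5999231 ,  0.02118265,
        1.02108502, -0.11277004]), 'qd': array([ 0.00086888, -0.00168568,  0.00108086, -0.00056694, -0.00046624,
        0.00129483,  0.00092034]), 'joint_efforts': array([ 4.98964000e-03, -9.28481770e+01,  1.98450431e+00, -3.70527184e+01,
        1.81495043e-02,  5.31596321e-03, -1.14343586e-04]), 'position': array([ 0.26539579, -0.56553989,  0.23080049]), 'tool_rot': array([-3.14061985e+00,  4.98538638e-05,  4.38822809e-01]), 'force': array([-0.48458704,  0.61555311,  0.0823146 ]), 'moment': array([ 0.00554505,  0.027905  , -0.00971737]), 'grip_width': 0.08566409011078986}
```

View pics/scene0.png

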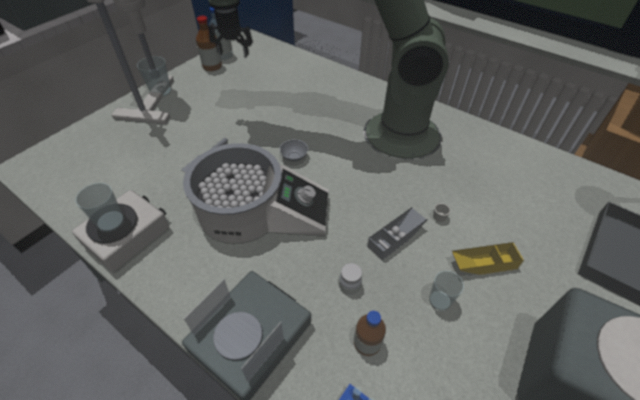

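View pics/side0.png

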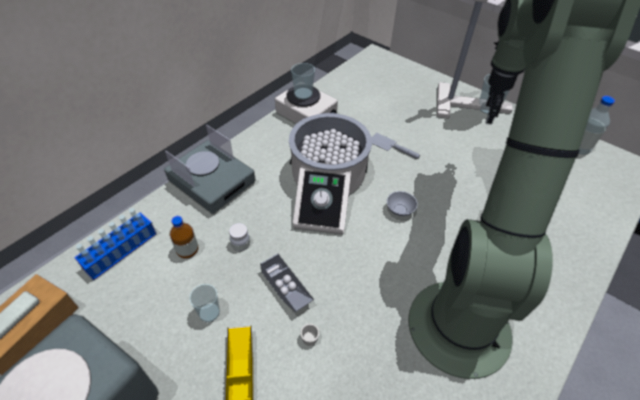

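Tub candidates are the grey tub at scene (398,233) / side (287,285) and the yellow look-alike at scene (487,258) / side (239,365). I choose the grey one. It holds the balls, with its nose at scene (420,215). The knob is at scene (306,193) / side (321,199), and the bowl at scene (233,180) / side (330,145). I'll check this in a close crop.

```bash
python3 - <<'E'
import cv2, numpy as np
s=cv2.imread("pics/scene0.png"); d=cv2.imread("pics/side0.png")
def c(i,x,y,w=80,h=60): return cv2.resize(i[y:y+h,x:x+w],(400,300),interpolation=cv2.INTER_CUBIC)
m=np.vstack([np.hstack([c(s,358,200),c(d,247,250)]),np.hstack([c(s,265,165),c(d,282,170)])])
cv2.imwrite("pics/crop0.png",m)
E
cat > h.py <<'E'
import numpy as np, cv2
from scipy.spatial.transform import Rotation as R
def ray(m,px):
    K=m["mtx"]; d=np.array([(px[0]-K[0,2])/K[0,0],(px[1]-K[1,2])/K[1,1]]); u=d.copy()
    for _ in range(10): u=d/(1+m["k1"]*(u@u))
    T=np.array(m["T"]); v=T[:3,:3]@np.array([u[0],u[1],1]); return T[:3,3],v/np.linalg.norm(v)
def plane(m,px,z):
    o,v=ray(m,px); return o+v*(z-o[2])/v[2]
def tri(ms,pxs):
    A=np.zeros((3,3));b=np.zeros(3);L=[]
    for m,p in zip(ms,pxs):
        o,v=ray(m,p);P=np.eye(3)-np.outer(v,v);A+=P;b+=P@o;L.append((o,P))
    x=np.linalg.solve(A,b); return x,[np.linalg.norm(P@(x-o)) for o,P in L]
def proj(m,X):
    T=np.array(m["T"]); c=T[:3,:3].T@(np.asarray(X)-T[:3,3]); u=c[:2]/c[2]; u=u*(1+m["k1"]*(u@u))
    K=m["mtx"]; return np.array([K[0,0]*u[0]+K[0,2],K[1,1]*u[1]+K[1,2]])
def pose(s): return np.array(s["position"]),R.from_euler("xyz",s["tool_rot"])
def delta(s,p,Rt):
    "slide cm, turn deg in tool axes to reach pose p,Rt"
    p0,R0=pose(s); return np.round(100*R0.inv().apply(np.asarray(p)-p0),2),np.round((R0.inv()*Rt).as_rotvec(degrees=True),1)
E
```

```text
(no output)
```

View pics/crop0.png

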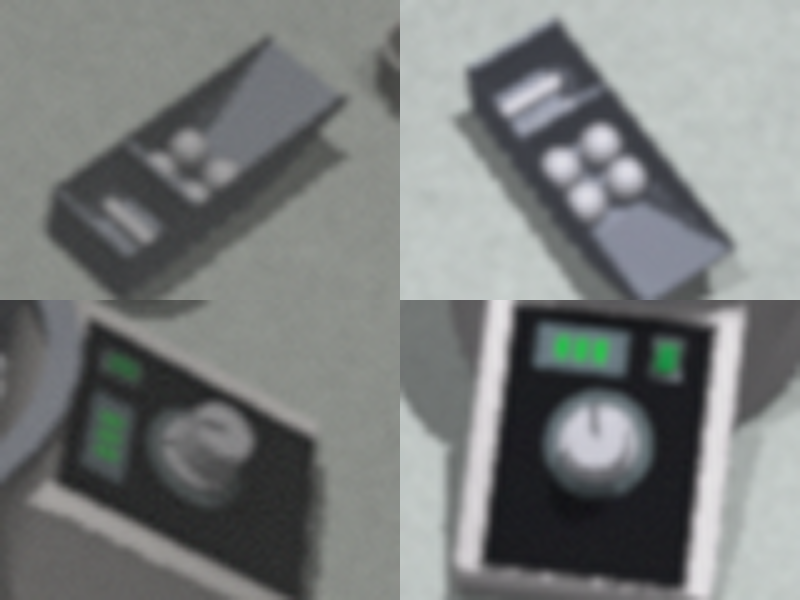

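The crop confirms it: the grey tub holds four balls by the divider and two bars in the square bay. Its lip corners are at scene (412,208) and (427,220) / side (314,299) and (297,310). The square end's top corners are at side (261,264) and (279,254). The knob cap is at scene (309,190) / side (321,198).

```bash
python3 - <<'E'
from workcell import vision
from h import *
S=vision.camera_model("scene");D=vision.camera_model("side")
print("lipA side",plane(D,(314,299),.045),"scene",plane(S,(412,207.6),.045))
print("lipB side",plane(D,(297,309.6),.045),"scene",plane(S,(427,219.6),.045))
a=plane(D,(261,263.6),.045);b=plane(D,(278.6,254),.045);print("end",a,b,"scene",plane(S,(369.6,237.),.045))
print("knobtop",tri([S,D],[(309.4,190),(321.4,198)]))
s=cv2.imread("pics/scene0.png"); d=cv2.imread("pics/side0.png")
print("bowl",tri([S,D],[(233,178),(330,142)]),plane(S,(233,178),.155),plane(D,(330,142),.155))
# red-cheap: balls mask
for n,i,m,(x0,x1,y0,y1) in(("scene",s,S,(190,280,150,215)),("side",d,D,(295,365,120,168))):
    g=cv2.cvtColor(i,cv2.COLOR_BGR2GRAY)[y0:y1,x0:x1]
    k=cv2.morphologyEx((g>150).astype(np.uint8),cv2.MORPH_CLOSE,np.ones((5,5)))
    c=max(cv2.findContours(k,0,2)[0],key=cv2.contourArea); e=cv2.fitEllipse(c); print(n,e, plane(m,np.array(e[0])+[x0,y0],.115))
for n,p in(("flask",(185,238)),("jar",(238,237)),("beaker",(206,305)),("cruc",(309,336)),("dish",(401,203))): print(n,plane(D,p,.03))
E
```

```text
lipA side [0.33651849 0.20865827 0.045     ] scene [0.33994985 0.21367149 0.045     ]
lipB side [0.35073496 0.26162957 0.045     ] scene [0.35440125 0.2703294  0.045     ]
end [0.52399871 0.22226806 0.045     ] [0.5083049  0.16556195 0.045     ] scene [0.50810565 0.16873197 0.045     ]
knobtop (array([ 0.51602058, -0.03757812,  0.11198989]), [np.float64(0.0005673579522123068), np.float64(0.0005673579522123175)])
bowl (array([ 0.63333286, -0.22202047,  0.14536983]), [np.float64(0.0002823270044754431), np.float64(0.0002823270044755538)]) [ 0.63917613 -0.21380609  0.155     ] [ 0.62693309 -0.2137282   0.155     ]
scene ((86.74482727050781, 54.829463958740234), (3.0215530395507812, 8.751959800720215), 106.44857025146484) [ 0.61656156 -0.07533035  0.115     ]
side ((34.64623260498047, 30.039386749267578), (37.21820831298828, 63.62241744995117), 93.13059997558594) [ 0.62953834 -0.21753934  0.115     ]
flask [0.77075353 0.30171224 0.03      ]
jar [0.65182954 0.19441129 0.03      ]
beaker [0.5515983  0.40605973 0.03      ]
cruc [0.28346038 0.2910008  0.03      ]
dish [ 0.34907734 -0.24659982  0.03      ]
```

```bash
cat >> h.py <<'E'
def Rd(yaw,tilt=0): return R.from_euler("z",yaw,degrees=True)*R.from_euler("x",180,degrees=True)*R.from_euler("y",-tilt,degrees=True)
def chain(s,goals):
    p,r=pose(s)
    for g,Rt in goals:
        print(np.round(100*r.inv().apply(np.asarray(g)-p),2).tolist(),np.round((r.inv()*Rt).as_rotvec(degrees=True),1).tolist()); p,r=np.asarray(g),Rt
E
python3 - <<'E'
from workcell import bot
from h import *
chain(bot.observe(),[((.44,-.31,.27),Rd(75)),((.48,-.02,.27),Rd(125)),((.449,.2105,.20),Rd(165))])
E
```

```text
[26.66, -15.72, -3.91] [-0.1, -0.0, -49.9]
[29.05, -3.64, -0.0] [0.0, 0.0, -50.0]
[20.66, 10.68, 7.0] [0.0, 0.0, -40.0]
```

arm_command:
  gripper: [8.5,8.5,8.5,8.5,8.5]
  slide:
    - [26.7,-15.7,-3.9]
    - [26.7,-15.7,-3.9]
    - [26.7,-15.7,-3.9]
    - [26.7,-15.7,-3.9]
    - [26.7,-15.7,-3.9]
  turn:
    - [0,0,-50]
    - [0,0,-50]
    - [0,0,-50]
    - [0,0,-50]
    - [0,0,-50]

```text
clock: 0.72
position: [0.4412, -0.3085, 0.2705]
tool_rot: [-3.142, 0.0, 1.316]
force: [0.7, -0.9, 0.8]
grip_width: 0.0846
```

arm_command:
  gripper: [8.5,8.5,8.5,8.5,8.5]
  slide:
    - [29,-3.6,0]
    - [29,-3.6,0]
    - [29,-3.6,0]
    - [29,-3.6,0]
    - [29,-3.6,0]
  turn:
    - [0,0,-50]
    - [0,0,-50]
    - [0,0,-50]
    - [0,0,-50]
    - [0,0,-50]

```text
clock: 1.35
position: [0.48, -0.018, 0.2704]
tool_rot: [3.141, -0.0, 2.191]
force: [1.0, -1.2, 0.7]
grip_width: 0.0849
```

arm_command:
  gripper: [8.5,8.5,8.5,8.5,8.5]
  slide:
    - [20.7,10.7,7]
    - [20.7,10.7,7]
    - [20.7,10.7,7]
    - [20.7,10.7,7]
    - [20.7,10.7,7]
  turn:
    - [0,0,-40]
    - [0,0,-40]
    - [0,0,-40]
    - [0,0,-40]
    - [0,0,-40]

```text
clock: 1.98
position: [0.4467, 0.2139, 0.1993]
tool_rot: [3.141, -0.003, 2.89]
force: [0.5, -0.9, -0.4]
grip_width: 0.0853
```

```bash
python3 - <<'E'
from workcell import bot,vision
from h import *
m=vision.camera_model("wrist");w=vision.grab_frame("wrist");cv2.imwrite("pics/w1.png",w)
np.save("w1.npy",np.array([m["T"]]))
s=bot.observe();print(s["clock"],s["position"],s["tool_rot"],s["qpos"])
chain(s,[((.449,.2105,.2),Rd(165))])
E
```

```text
2.025 [0.44752549 0.21157568 0.19961908] [-3.14137396e+00 -1.66417691e-03  2.88547780e+00] [ 0.05557514  0.45853716 -0.80688645  1.93853705  0.4125354   0.91792559
  0.3576242 ]
[-0.17, -0.07, -0.04] [-0.0, -0.1, 0.3]
```

View pics/w1.png

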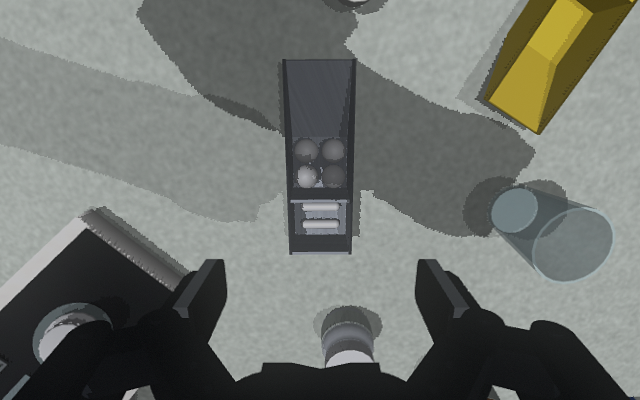

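The wrist view shows the tub centred, with lip corners at (284,60) and (355,60) and end corners at (290,254) and (351,254). It holds four balls at about (319,163) and two bars at about (320,215). The jar (348,340) and beaker (550,230) are clear of it.

```bash
python3 - <<'E'
from workcell import bot,vision
from h import *
m=vision.camera_model("wrist"); m["T"]=np.load("w1.npy")[0]
L=[plane(m,p,.045) for p in((284,60),(355,60),(290,254),(351,254))]
for l in L: print(l.round(4))
a=(L[0]+L[1])/2;b=(L[2]+L[3])/2;d=(b-a);yaw=np.degrees(np.arctan2(d[1],d[0]));print(np.linalg.norm(d),np.linalg.norm(L[2]-L[3]),yaw)
u=d/np.linalg.norm(d); c=(a+.12*u+b-.06*u)/2; print("center",c); g=c-.01*u; g[2]=.006
print("jar",plane(m,(348,322),.0),"knob",plane(m,(70,345),.112))
chain(bot.observe(),[((g[0],g[1],.09),Rd(yaw+180)),(g,Rd(yaw+180))])
E
```

```text
[0.3366 0.2091 0.045 ]
[0.3514 0.2666 0.045 ]
[0.5106 0.1643 0.045 ]
[0.5258 0.2233 0.045 ]
0.17967144201305751 0.06086185013589148 -14.191046768343101
center [0.46017323 0.20845579 0.045     ]
jar [0.63985091 0.19764119 0.        ] knob [ 0.51667584 -0.03208691  0.112     ]
[-0.32, 0.01, 10.96] [-0.0, -0.1, -0.5]
[0.0, -0.0, 8.4] [0.0, 0.0, 0.0]
```

arm_command:
  gripper: [8.5,8.5,8.5,8.5,8.5]
  slide:
    - [-0.3,0,6]
    - [-0.3,0,11]
    - [-0.3,0,15]
    - [-0.3,0,18]
    - [-0.3,0,19.4]
  turn:
    - [0,0,-0.5]
    - [0,0,-0.5]
    - [0,0,-0.5]
    - [0,0,-0.5]
    - [0,0,-0.5]

```text
clock: 2.65
position: [0.4513, 0.2081, 0.0052]
tool_rot: [-3.14, -0.001, 2.889]
force: [-0.5, 0.6, 0.5]
grip_width: 0.0844
```

arm_command:
  gripper: [6,5.5,5.5,5.5,5.5]
  slide:
    - [0,0,0]
    - [0,0,0]
    - [0,0,0]
    - [0,0,0]
    - [0,0,0]
  turn:
    - [0,0,0]
    - [0,0,0]
    - [0,0,0]
    - [0,0,0]
    - [0,0,0]
  force: 60

```text
clock: 3.28
position: [0.452, 0.2093, 0.0073]
tool_rot: [3.141, 0.001, 2.89]
force: [-0.4, -2.2, 10.4]
grip_width: 0.0614
```

```bash
cat >> h.py <<'E'
LIP=np.array([.112,0,-.035])
def tcp(lip,yaw,tilt): return np.asarray(lip)-Rd(yaw,tilt).apply(LIP),Rd(yaw,tilt)
E
python3 - <<'E'
from workcell import bot
from h import *
s=bot.observe(); p,_=pose(s)
P0=tcp((.666,-.227,.225),161,0); print(P0[0])
up=p+[0,0,.22]
chain(s,[(up,Rd(166)),(up+(P0[0]-up)*.4,Rd(163)),P0])
for a,b,za,zb in((0,30,.225,.185),(30,45,.185,.172),(45,60,.172,.17)):
    p0,r0=tcp((.666,-.227,za),161,a)
    for k in range(1,6):
        f=k/5;p1,r1=tcp((.666,-.227,za+(zb-za)*f),161,a+(b-a)*f);print(a+(b-a)*f,(100*r0.inv().apply(p1-p0)).round(1).tolist(),(r0.inv()*r1).as_rotvec(degrees=True).round(1).tolist(),p1.round(3))
E
```

```text
[ 0.77189808 -0.26346363  0.19      ]
[-0.03, 0.01, -22.0] [0.0, 0.1, -0.4]
[-16.99, -15.26, 1.49] [-0.0, -0.0, 3.0]
[-26.65, -21.52, 2.24] [0.0, -0.0, 2.0]
6.0 [-0.3, -0.0, -0.4] [0.0, -6.0, -0.0] [ 0.775 -0.264  0.194]
12.0 [-0.5, 0.0, -0.8] [-0.0, -12.0, -0.0] [ 0.776 -0.265  0.198]
18.0 [-0.5, -0.0, -1.2] [0.0, -18.0, -0.0] [ 0.777 -0.265  0.202]
24.0 [-0.5, -0.0, -1.7] [-0.0, -24.0, -0.0] [ 0.776 -0.265  0.207]
30.0 [-0.2, 0.0, -2.1] [0.0, -30.0, 0.0] [ 0.774 -0.264  0.211]
33.0 [-0.0, -0.0, -0.4] [-0.0, -3.0, -0.0] [ 0.773 -0.264  0.214]
36.0 [-0.0, -0.0, -0.7] [-0.0, -6.0, -0.0] [ 0.771 -0.263  0.217]
39.0 [-0.0, -0.0, -1.1] [-0.0, -9.0, -0.0] [ 0.769 -0.263  0.22 ]
42.0 [0.0, -0.0, -1.5] [-0.0, -12.0, -0.0] [ 0.767 -0.262  0.224]
45.0 [0.1, -0.0, -1.9] [-0.0, -15.0, -0.0] [ 0.764 -0.261  0.226]
48.0 [-0.1, -0.0, -0.6] [-0.0, -3.0, 0.0] [ 0.761 -0.26   0.231]
51.0 [-0.2, -0.0, -1.1] [-0.0, -6.0, -0.0] [ 0.758 -0.259  0.236]
54.0 [-0.3, -0.0, -1.7] [-0.0, -9.0, -0.0] [ 0.755 -0.258  0.241]
57.0 [-0.4, -0.0, -2.3] [-0.0, -12.0, 0.0] [ 0.751 -0.256  0.245]
60.0 [-0.4, -0.0, -2.9] [-0.0, -15.0, -0.0] [ 0.748 -0.255  0.249]
```

arm_command:
  gripper: [5.5,5.5,5.5,5.5,5.5]
  slide:
    - [0,0,-2]
    - [0,0,-6]
    - [0,0,-11]
    - [0,0,-16]
    - [0,0,-20]
  turn:
    - [0,0,0]
    - [0,0,0]
    - [0,0,0]
    - [0,0,0]
    - [0,0,0]

```text
clock: 3.9
position: [0.4514, 0.2093, 0.2088]
tool_rot: [3.141, 0.001, 2.891]
force: [0.8, -0.3, -2.1]
grip_width: 0.0614
```

arm_command:
  gripper: [5.5,5.5,5.5,5.5,5.5]
  slide:
    - [-1.5,-1.3,0]
    - [-4,-3.5,0]
    - [-7.2,-6.3,0]
    - [-10.5,-9.3,0]
    - [-14,-12.3,0]
  turn:
    - [0,0,0]
    - [0,0,0]
    - [0,0,0]
    - [0,0,0]
    - [0,0,0]

```text
clock: 4.53
position: [0.557, 0.0541, 0.2069]
tool_rot: [-3.142, 0.001, 2.891]
force: [1.0, 0.3, -2.9]
grip_width: 0.061
```

arm_command:
  gripper: [5.5,5.5,5.5,5.5,5.5]
  slide:
    - [-3.4,-3,0]
    - [-6.8,-6,0]
    - [-10.2,-9,0]
    - [-13.6,-12,0]
    - [-17,-15,0]
  turn:
    - [0,0,1]
    - [0,0,2]
    - [0,0,3]
    - [0,0,4]
    - [0,0,4.6]

```text
clock: 5.15
position: [0.6844, -0.1335, 0.2068]
tool_rot: [3.142, 0.0, 2.81]
force: [0.9, 0.3, -1.6]
grip_width: 0.0614
```

```bash
python3 - <<'E'
from workcell import bot
from h import *
s=bot.observe();print(s["position"],s["tool_rot"],s["qpos"])
chain(s,[tcp((.666,-.227,.225),161,0)])
E
```

```text
[ 0.68442336 -0.1335076   0.20684003] [3.14150297e+00 1.94898168e-04 2.81000212e+00] [ 0.49622435  0.74154553 -0.67751666  1.38519174  0.47573507  1.17957158
  1.00606143]
[-12.5, -9.44, 1.69] [0.0, 0.0, 0.0]
```

Next: the last transfer, then look at the lip over the bowl before tilting.

arm_command:
  gripper: [5.5,5.5,5.5,5.5,5.5]
  slide:
    - [-3.3,-2.6,0.3]
    - [-6.5,-5,0.6]
    - [-9.4,-7.2,0.9]
    - [-11.5,-8.7,1.1]
    - [-12.5,-9.4,1.2]
  turn:
    - [0,0,0]
    - [0,0,0]
    - [0,0,0]
    - [0,0,0]
    - [0,0,0]

```text
clock: 5.78
position: [0.7717, -0.2631, 0.194]
tool_rot: [3.141, -0.0, 2.809]
force: [-0.2, -0.2, -2.7]
grip_width: 0.0616
```

arm_command:
  gripper: [5.5,5.5,5.5,5.5,5.5]
  slide:
    - [-0.3,0,-0.4]
    - [-0.5,0,-0.6]
    - [-0.5,0,-1]
    - [-0.5,0,-1.3]
    - [-0.2,0,-1.6]
  turn:
    - [0,-6,0]
    - [0,-12,0]
    - [0,-18,0]
    - [0,-23,0]
    - [0,-28,0]

```text
clock: 6.4
position: [0.773, -0.2624, 0.211]
tool_rot: [3.141, 0.491, 2.81]
force: [0.6, -1.2, -2.7]
grip_width: 0.0613
```

```bash
python3 - <<'E'
from workcell import bot,vision
from h import *
a=vision.grab_frame("scene");b=vision.grab_frame("side")
s=bot.observe();p,r=pose(s);print(p,s["tool_rot"],s["qpos"],"lip",p+r.apply(LIP),s["grip_width"])
cv2.imwrite("pics/pre.png",np.hstack([cv2.resize(a[80:240,140:340],(400,320)),cv2.resize(b[30:190,250:450],(400,320))]))
chain(s,[tcp((.666,-.227,.185),161,30)])
E
```

```text
[ 0.77194056 -0.26202102  0.2106551 ] [-3.1403244   0.48917338  2.8115979 ] [ 0.58727852  0.69428641 -0.56215185  1.53076218  0.74407427  0.60854349
  0.92456652] lip [ 0.66286549 -0.22461382  0.18892194] 0.061418670219184686
[-0.26, -0.14, 0.13] [-0.0, -2.0, 0.1]
```

View pics/pre.png

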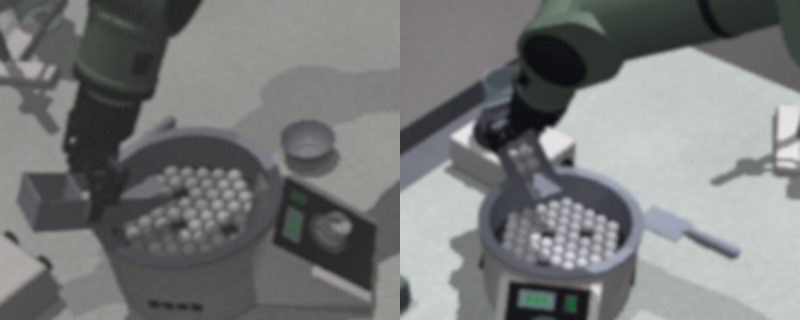

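The lip is over the bowl, at (185,185) in the left half and (545,190) in the right half, just behind the bowl's middle. The balls are still in the bay. Pour slowly.

arm_command:
  gripper: [5.5,5.5,5.5,5.5,5.5]
  slide:
    - [0,0,-0.3]
    - [0,0,-0.6]
    - [0,0,-1.0]
    - [0,0,-1.4]
    - [0.1,0,-1.8]
  turn:
    - [0,-3,0]
    - [0,-6,0]
    - [0,-9,0]
    - [0,-12,0]
    - [0,-15,0]

```text
clock: 7.12
position: [0.7666, -0.2613, 0.2262]
tool_rot: [-3.136, 0.742, 2.81]
force: [0.8, -0.5, -1.9]
grip_width: 0.0614
```

arm_command:
  gripper: [5.5,5.5,5.5,5.5,5.5]
  slide:
    - [0,0,-0.5]
    - [-0.1,0,-1.0]
    - [-0.2,0,-1.5]
    - [-0.3,0,-2.1]
    - [-0.4,0,-2.7]
  turn:
    - [0,-3,0]
    - [0,-6,0]
    - [0,-9,0]
    - [0,-12,0]
    - [0,-15,0]

```text
clock: 7.75
position: [0.7526, -0.2569, 0.2501]
tool_rot: [-3.138, 1.008, 2.809]
force: [-0.3, -0.6, -2.2]
grip_width: 0.0608
```

arm_command:
  gripper: [5.5,5.5,5.5,5.5,5.5]
  slide:
    - [0,0,0]
    - [0,0,0]
    - [0,0,0]
    - [0,0,0]
    - [0,0,0]
  turn:
    - [0,0,0]
    - [0,0,0]
    - [0,0,0]
    - [0,0,0]
    - [0,0,0]

```text
clock: 8.38
position: [0.7519, -0.2555, 0.2483]
tool_rot: [-3.136, 1.002, 2.813]
force: [-0.1, 0.8, -2.9]
grip_width: 0.0611
```

```bash
python3 - <<'E'
from workcell import bot,vision
from h import *
a=vision.grab_frame("wrist");b=vision.grab_frame("side")
s=bot.observe();p,r=pose(s);print(p,s["tool_rot"],s["qpos"],"lip",p+r.apply(LIP),s["grip_width"],s["force"])
cv2.imwrite("pics/pour.png",np.hstack([cv2.resize(a,(480,300)),cv2.resize(b[60:200,265:405],(300,300))]))
E
```

```text
[ 0.75181117 -0.25568425  0.24818082] [-3.13606645  1.00194982  2.81248737] [ 0.67345853  0.61934098 -0.63057312  1.96727182  2.41628088  0.53896824
 -0.71494909] lip [ 0.6668762  -0.22647241  0.17267109] 0.06146524447265725 [ 0.50327012 -0.45073051 -2.00617687]
```

View pics/pour.png

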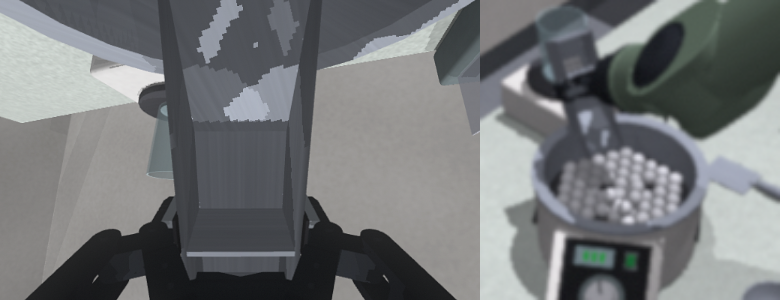

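The nose bay is empty (left half, floor and ramp bare around (240,150)). The balls have landed in the bowl. Now I level the tub and go back.

```bash
python3 - <<'E'
from workcell import bot
from h import *
s=bot.observe(); p0,r0=pose(s)
for a,b,za,zb in((57,27,.175,.205),(27,0,.205,.245)):
    if a<57: p0,r0=tcp((.668,-.227,za),161,a)
    for k in range(1,6):
        f=k/5;p1,r1=tcp((.668,-.227,za+(zb-za)*f),161,a+(b-a)*f);print((100*r0.inv().apply(p1-p0)).round(1).tolist(),(r0.inv()*r1).as_rotvec(degrees=True).round(1).tolist(),p1.round(3))
E
```

```text
[-0.3, -0.0, 0.9] [-0.2, 6.4, 0.1] [ 0.76  -0.259  0.246]
[-0.3, -0.0, 1.7] [-0.2, 12.4, 0.1] [ 0.766 -0.261  0.241]
[-0.1, -0.0, 2.4] [-0.2, 18.4, 0.0] [ 0.771 -0.263  0.236]
[0.2, -0.0, 3.0] [-0.2, 24.4, 0.0] [ 0.775 -0.264  0.231]
[0.5, -0.0, 3.6] [-0.2, 30.4, 0.0] [ 0.777 -0.265  0.225]
[0.0, 0.0, 0.3] [-0.0, 5.4, -0.0] [ 0.779 -0.265  0.222]
[0.1, 0.0, 0.6] [-0.0, 10.8, -0.0] [ 0.779 -0.265  0.219]
[0.3, 0.0, 0.8] [-0.0, 16.2, -0.0] [ 0.778 -0.265  0.216]
[0.6, 0.0, 1.0] [-0.0, 21.6, -0.0] [ 0.777 -0.264  0.213]
[1.0, 0.0, 1.1] [0.0, 27.0, -0.0] [ 0.774 -0.263  0.21 ]
```

arm_command:
  gripper: [5.5,5.5,5.5,5.5,5.5]
  slide:
    - [-0.3,0,0.9]
    - [-0.3,0,1.7]
    - [-0.1,0,2.4]
    - [0.2,0,3]
    - [0.5,0,3.6]
  turn:
    - [0,6.4,0]
    - [0,12.4,0]
    - [0,18.4,0]
    - [0,24.4,0]
    - [0,30.4,0]

```text
clock: 9.1
position: [0.7672, -0.2869, 0.2315]
tool_rot: [-3.058, 0.686, 2.802]
force: [-0.1, -1.0, -1.9]
grip_width: 0.0615
```

arm_command:
  gripper: [5.5,5.5,5.5,5.5,5.5]
  slide:
    - [0,0,0.3]
    - [0.1,0,0.6]
    - [0.3,0,0.8]
    - [0.6,0,1]
    - [1,0,1.1]
  turn:
    - [0,5.4,0]
    - [0,10.8,0]
    - [0,16.2,0]
    - [0,21.6,0]
    - [0,27,0]

```text
clock: 9.72
position: [0.7662, -0.2876, 0.2168]
tool_rot: [-3.077, 0.215, 2.763]
force: [0.2, -0.4, -1.8]
grip_width: 0.0615
```

```bash
python3 - <<'E'
from workcell import bot
from h import *
s=bot.observe();p,r=pose(s);print(p,s["tool_rot"],s["qpos"])
chain(s,[((.66,-.09,.212),Rd(163)),((.55,.07,.212),Rd(165)),((.452,.209,.20),Rd(166)),((.452,.209,.008),Rd(166))])
E
```

```text
[ 0.76618026 -0.28764236  0.21676801] [-3.07700704  0.21525948  2.76314857] [ 0.55526881  0.80923658 -0.59456634  1.21213053  0.60624896  1.07913623
  1.08859287]
[16.87, 14.21, -4.13] [-4.2, 12.2, -5.1]
[15.2, 12.08, 0.0] [0.0, 0.0, -2.0]
[13.06, 10.89, 1.2] [0.0, 0.0, -1.0]
[0.0, -0.0, 19.2] [0.0, 0.0, 0.0]
```

arm_command:
  gripper: [5.5,5.5,5.5,5.5,5.5]
  slide:
    - [1.5,1.4,-1]
    - [5,4.2,-2]
    - [9,7.5,-3]
    - [13,10.9,-3.6]
    - [16.9,14.2,-4.1]
  turn:
    - [-2.1,6.1,-2.5]
    - [-4.2,12.2,-5.1]
    - [-4.2,12.2,-5.1]
    - [-4.2,12.2,-5.1]
    - [-4.2,12.2,-5.1]

```text
clock: 10.35
position: [0.659, -0.0886, 0.211]
tool_rot: [-3.141, 0.003, 2.846]
force: [0.6, 1.5, -0.7]
grip_width: 0.0617
```

arm_command:
  gripper: [5.5,5.5,5.5,5.5,5.5]
  slide:
    - [3.2,2.6,0]
    - [6.4,5.1,0]
    - [9.6,7.6,0]
    - [12.6,10,0]
    - [15.2,12.1,0]
  turn:
    - [0,0,-1]
    - [0,0,-2]
    - [0,0,-2]
    - [0,0,-2]
    - [0,0,-2]

```text
clock: 10.98
position: [0.5491, 0.0712, 0.2107]
tool_rot: [-3.141, 0.003, 2.881]
force: [0.5, 0.5, -2.2]
grip_width: 0.0611
```

```bash
python3 - <<'E'
from workcell import bot
from h import *
s=bot.observe();p,r=pose(s);print(p,s["tool_rot"],s["qpos"])
chain(s,[((.452,.209,.20),Rd(166)),((.452,.209,.008),Rd(166))])
E
```

```text
[0.54909921 0.07121447 0.21071422] [-3.14071800e+00  3.10573852e-03  2.88116459e+00] [ 0.3127413   0.52695517 -0.76773748  1.78636423  0.43085254  1.00103683
  0.68546184]
[12.93, 10.81, 1.02] [-0.1, 0.2, -0.9]
[0.0, -0.0, 19.2] [0.0, 0.0, 0.0]
```

arm_command:
  gripper: [5.5,5.5,5.5,5.5,5.5]
  slide:
    - [3.5,2.8,0.2]
    - [7,5.7,0.4]
    - [10,8.3,0.6]
    - [12,10,0.8]
    - [12.9,10.8,1]
  turn:
    - [0,0,-0.9]
    - [0,0.2,-0.9]
    - [0,0.2,-0.9]
    - [0,0.2,-0.9]
    - [0,0.2,-0.9]

```text
clock: 11.6
position: [0.4526, 0.2087, 0.2002]
tool_rot: [-3.141, -0.0, 2.898]
force: [0.1, -0.0, -1.3]
grip_width: 0.0615
```

arm_command:
  gripper: [5.5,5.5,5.5,5.5,5.5]
  slide:
    - [0,0,4.5]
    - [0,0,9]
    - [0,0,13]
    - [0,0,16]
    - [0,0,18]
  turn:
    - [0,0,0]
    - [0,0,0]
    - [0,0,0]
    - [0,0,0]
    - [0,0,0]

```text
clock: 12.22
position: [0.4531, 0.2068, 0.0185]
tool_rot: [-3.14, -0.001, 2.896]
force: [0.4, -0.1, -1.3]
grip_width: 0.0616
```

arm_command:
  gripper: [5.5,5.5,5.5,5.5,5.5]
  slide:
    - [0,0,0.3]
    - [0,0,0.6]
    - [0,0,0.9]
    - [0,0,1.1]
    - [0,0,1.1]
  turn:
    - [0,0,0]
    - [0,0,0]
    - [0,0,0]
    - [0,0,0]
    - [0,0,0]

```text
clock: 12.85
position: [0.4531, 0.2076, 0.0092]
tool_rot: [-3.141, -0.0, 2.896]
force: [0.6, 0.2, -1.7]
grip_width: 0.0615
```

arm_command:
  gripper: [5.5,5.5,5.5,7,8.5]
  slide:
    - [0,0,0.1]
    - [0,0,0.2]
    - [0,0,0.2]
    - [0,0,0.2]
    - [0,0,0.2]
  turn:
    - [0,0,0]
    - [0,0,0]
    - [0,0,0]
    - [0,0,0]
    - [0,0,0]

```text
clock: 13.48
position: [0.4531, 0.2077, 0.007]
tool_rot: [-3.141, -0.001, 2.896]
force: [-0.5, 0.7, 0.1]
grip_width: 0.0847
```

arm_command:
  gripper: [8.5,8.5,8.5,8.5,8.5]
  slide:
    - [0,0,0]
    - [0,0,0]
    - [0,0,-4]
    - [0,0,-9]
    - [0,0,-14]
  turn:
    - [0,0,0]
    - [0,0,0]
    - [0,0,0]
    - [0,0,0]
    - [0,0,0]

```text
clock: 14.1
position: [0.4528, 0.2077, 0.1485]
tool_rot: [-3.141, -0.001, 2.897]
force: [-0.0, -0.6, -0.1]
grip_width: 0.085
```

arm_command:
  gripper: [8.5,8.5,8.5]
  slide:
    - [0,0,-4]
    - [0,0,-8]
    - [0,0,-10]
  turn:
    - [0,0,0]
    - [0,0,0]
    - [0,0,0]

```text
clock: 14.48
position: [0.4535, 0.208, 0.249]
tool_rot: [3.141, 0.001, 2.896]
force: [-0.8, 0.1, -0.1]
grip_width: 0.0853
```

```bash
python3 - <<'E'
from workcell import bot,vision
from h import *
a=vision.grab_frame("wrist");b=vision.grab_frame("side");c=vision.grab_frame("scene")
cv2.imwrite("pics/side2.png",b);cv2.imwrite("pics/scene2.png",c)
R_=lambda i,w,h:cv2.resize(i,(w,h),interpolation=cv2.INTER_CUBIC)
cv2.imwrite("pics/after.png",np.vstack([np.hstack([R_(a[40:320,160:480],400,300),R_(b[100:250,230:430],400,300)]),np.hstack([R_(c[130:250,175:335],400,300),R_(b[170:230,282:362],400,300)])]))
s=bot.observe();print(s["clock"],s["position"],s["tool_rot"],s["qpos"])
E
```

```text
14.625 [0.45351235 0.20771588 0.24755301] [-3.14125483e+00  7.97066868e-04  2.89596642e+00] [ 0.11131625  0.40667862 -0.85596471  1.87614059  0.35921023  1.01994093
  0.42883049]
```

View pics/after.png

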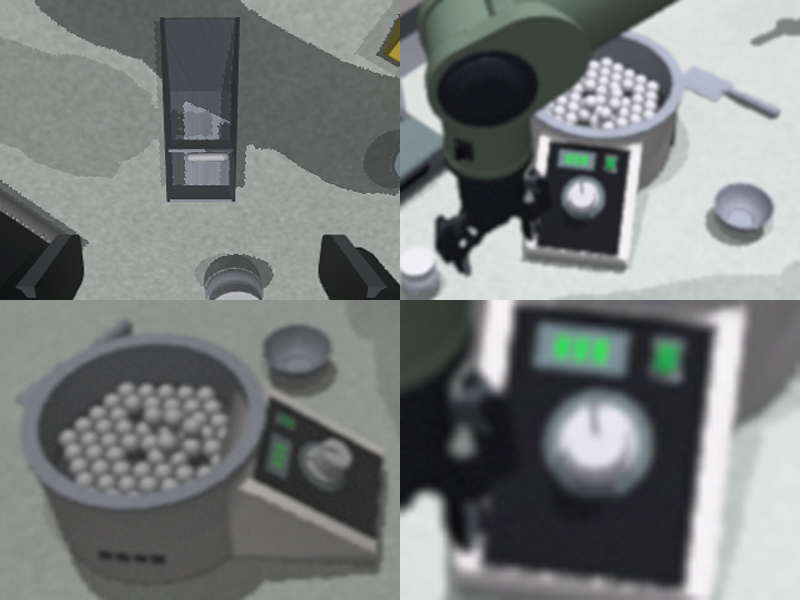

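The tub stands upright with its nose bay empty. One bar is visible at (207,157) in the wrist crop. The other is probably in the strip hidden behind the divider, and I'll check that from the scene camera once the arm is clear. The knob sits at side (321,199) with its mark pointing up-slope. Next I work out the panel pose.

```bash
python3 - <<'E'
from workcell import bot,vision
from h import *
S=vision.camera_model("scene");D=vision.camera_model("side")
P=[tri([S,D],q) for q in(((283,169),(345.4,175)),((277,201),(305,172)),((328,193),(339,227.6)),((325,224),(299,222)))]
for x,e in P: print(x.round(4),np.round(e,4))
UR,UL,DR,DL=[x for x,_ in P]
y=(UL-UR)+(DL-DR);print("y bearing",np.degrees(np.arctan2(y[1],y[0])))
x=(UL-DL)+(UR-DR);print("x bearing",np.degrees(np.arctan2(x[1],x[0])),"slope",np.degrees(np.arcsin(x[2]/np.linalg.norm(x))),"mean",(UR+UL+DR+DL)/4)
c=plane(D,(330,142),.155)
# knob from each view at known top height .085+.032cos35
z=.085+.032*np.cos(np.radians(35));print(plane(S,(309.4,190),z),plane(D,(321.4,198),z))
# bowl: rim extremes at outer radius, circle fit
from scipy.optimize import least_squares
pts=np.array([plane(S,p,.155)[:2] for p in((184,176),(283,185))]+[plane(D,p,.155)[:2] for p in((289,143),(371,143))])
print(pts)
E
```

```text
[ 0.5089 -0.1435  0.1315] [0.0022 0.0022]
[ 0.6147 -0.0745  0.1301] [0.0001 0.0001]
[ 0.4372 -0.028   0.0376] [0.0018 0.0018]
[0.5434 0.0379 0.0411] [0.0014 0.0014]
y bearing 32.452551261076536
x bearing -57.892101114268705 slope 34.21879684802167 mean [ 0.52601513 -0.05200237  0.08507461]
[ 0.51520556 -0.03866301  0.11121287] [ 0.51632238 -0.03742584  0.11121287]
[[ 0.71681988 -0.33058016]
 [ 0.57537366 -0.08385817]
 [ 0.7252567  -0.12186063]
 [ 0.52216587 -0.29820789]]
```

```bash
cat >> h.py <<'E'
KT=np.array([.516,-.038,.1112]); BB=-57.5
f=-np.array([np.cos(np.radians(BB)),np.sin(np.radians(BB)),0]); ZK=np.array([0,0,np.cos(np.radians(35))])+np.sin(np.radians(35))*f
def Rk(yaw):
    "tool z against the knob's axis; yaw as if the tilt were undone"
    ax=np.cross([0,0,1.],ZK); ax/=np.linalg.norm(ax)
    return R.from_rotvec(ax*np.radians(35))*Rd(yaw)
def kpos(h): return KT+(h-.032)*ZK
def pq():
    from workcell import bot
    s=bot.observe(); p,r=pose(s); d=p-kpos(0)
    print("t",round(s["clock"],2),"h mm",round(1e3*d@ZK,1),"lat toolxy mm",np.round(1e3*r.inv().apply(d)[:2],1),"yaw",round(-np.degrees((Rk(0).inv()*r).as_rotvec()[2]),1),"M.zk",round(float(np.dot(s["moment"],ZK)),3),"Ftool",np.round(r.inv().apply(s["force"]),1),"w",round(1e3*s["grip_width"],1),"q",np.round(s["qpos"][4:],2))
    return s
E
python3 - <<'E'
from h import *
s=pq();p,r=pose(s)
print(ZK,Rk(50).apply([0,0,1]))
chain(s,[((.46,.15,.26),Rd(125)),((.46,.09,.25),R.from_rotvec(np.cross([0,0,1],ZK)/np.linalg.norm(np.cross([0,0,1],ZK))*np.radians(20))*Rd(85)),(kpos(.12),Rk(50))])
E
```

```text
t 14.62 h mm 281.8 lat toolxy mm [133.6 235.7] yaw 158.8 M.zk 0.022 Ftool [ 0.1 -0.2 -0. ] w 85.1 q [0.36 1.02 0.43]
[-0.30818239  0.48374946  0.81915204] [ 0.30818239 -0.48374946 -0.81915204]
[-2.03, -5.44, -1.24] [-0.0, 0.1, 40.9]
[-4.91, -3.44, 1.0] [-6.1, -19.5, 39.6]
[-6.03, 1.91, 9.26] [-12.5, -8.7, 34.8]
```

arm_command:
  gripper: [8.5,8.5,8.5,8.5]
  slide:
    - [-2,-5.4,-1.2]
    - [-2,-5.4,-1.2]
    - [-2,-5.4,-1.2]
    - [-2,-5.4,-1.2]
  turn:
    - [0,0,41]
    - [0,0,41]
    - [0,0,41]
    - [0,0,41]

```text
clock: 15.12
position: [0.4592, 0.1502, 0.258]
tool_rot: [-3.139, -0.0, 2.175]
force: [-0.1, 0.5, 0.3]
grip_width: 0.0852
```

arm_command:
  gripper: [8.5,8.5,8.5,8.5,8.5]
  slide:
    - [-4.9,-3.4,1]
    - [-4.9,-3.4,1]
    - [-4.9,-3.4,1]
    - [-4.9,-3.4,1]
    - [-4.9,-3.4,1]
  turn:
    - [-6,-19.5,39.5]
    - [-6,-19.5,39.5]
    - [-6,-19.5,39.5]
    - [-6,-19.5,39.5]
    - [-6,-19.5,39.5]

```text
clock: 15.75
position: [0.4591, 0.0915, 0.2481]
tool_rot: [2.926, 0.279, 1.453]
force: [0.5, 0.5, -0.4]
grip_width: 0.0848
```

```bash
python3 - <<'E'
from h import *
s=pq();print(s["position"],s["qpos"])
chain(s,[(kpos(.12),Rk(50))])
E
```

```text
t 15.75 h mm 224.3 lat toolxy mm [ 86.  -39.8] yaw 84.5 M.zk -0.069 Ftool [0.7 0.4 0.3] w 84.8 q [ 0.58  0.98 -1.08]
[0.45912222 0.091525   0.24808763] [-0.15018275  0.26491854 -0.50051014  2.04357682  0.58290023  0.98155065
 -1.08409443]
[-6.18, 2.07, 9.16] [-12.5, -8.5, 34.9]
```

```bash
python3 - <<'E'
from h import *
s=pq()
chain(s,[(kpos(.09),Rk(105)),(kpos(.006),Rk(105))])
E
```

```text
t 15.75 h mm 224.3 lat toolxy mm [ 86.  -39.8] yaw 84.5 M.zk -0.069 Ftool [0.7 0.4 0.3] w 84.8 q [ 0.58  0.98 -1.08]
[-6.79, 2.54, 12.06] [-7.1, -13.2, -19.8]
[0.0, -0.0, 8.4] [0.0, 0.0, 0.0]
```

arm_command:
  gripper: [8.5,8.5,8.5,8.5,8.5]
  slide:
    - [-3,1.2,3]
    - [-6.8,2.5,6]
    - [-6.8,2.5,9]
    - [-6.8,2.5,12]
    - [-6.8,2.5,12]
  turn:
    - [-3,-6,-9]
    - [-7.1,-13.2,-19.8]
    - [-7.1,-13.2,-19.8]
    - [-7.1,-13.2,-19.8]
    - [-7.1,-13.2,-19.8]

```text
clock: 16.38
position: [0.497, -0.0109, 0.158]
tool_rot: [2.94, 0.578, 1.775]
force: [-0.3, 0.7, 1.1]
grip_width: 0.0852
```

```bash
python3 - <<'E'
from h import *
from workcell import vision
m=vision.camera_model("wrist");w=vision.grab_frame("wrist");c=vision.grab_frame("scene")
s=pq();print(s["qpos"]);chain(s,[(kpos(.006),Rk(105))])
cv2.imwrite("pics/scene3.png",c)
p=proj(m,KT);print("knob top expected px",p,"axis base",proj(m,kpos(0)))
cv2.imwrite("pics/kn.png",np.hstack([cv2.resize(w,(480,300)),cv2.resize(c[205:255,365:415],(300,300),interpolation=cv2.INTER_CUBIC)]))
E
```

```text
t 16.48 h mm 91.2 lat toolxy mm [-0.6  0.1] yaw 105.1 M.zk 0.039 Ftool [0.8 0.2 0.2] w 85.0 q [ 1.12  0.89 -1.18]
[-0.18589396  0.45282684 -0.38835018  2.20508601  1.1225787   0.8889309
 -1.18376502]
[0.06, -0.01, 8.53] [-0.0, -0.1, 0.1]
knob top expected px [325.44196916 217.77250343] axis base [324.9962383  202.18544805]
```

View pics/kn.png

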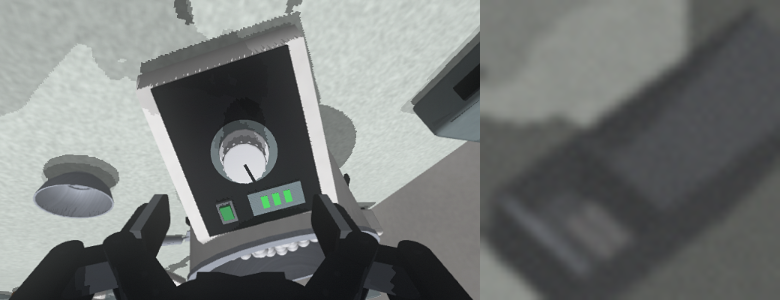

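The knob cap is at wrist pixel (324,217) and was predicted at (325,218), so the alignment is good. The mark points up-slope. In the scene crop the square bay shows a white bar near (600,235) and a lighter streak near (540,240). I'll descend with a 30° pre-turn.

arm_command:
  gripper: [8.5,8.5,8.5,8.5,8.5]
  slide:
    - [0,0,1]
    - [0,0,3]
    - [0,0,5]
    - [0,0,7]
    - [0,0,8.5]
  turn:
    - [0,0,-10]
    - [0,0,-20]
    - [0,0,-30]
    - [0,0,-30]
    - [0,0,-30]

```text
clock: 17.1
position: [0.5251, -0.0513, 0.091]
tool_rot: [-2.993, 0.594, 2.402]
force: [0.2, 1.2, 0.7]
grip_width: 0.0844
```

```bash
python3 -c "
from h import *
pq()"
```

```text
t 17.1 h mm 6.3 lat toolxy mm [-1.7  0.2] yaw 135.0 M.zk 0.035 Ftool [ 0.2  0.9 -1.1] w 84.4 q [ 1.36  0.82 -0.82]
```

arm_command:
  gripper: [5,3,3,3,3]
  slide:
    - [0,0,0]
    - [0,0,0]
    - [0,0,0]
    - [0,0,0]
    - [0,0,0]
  turn:
    - [0,0,0]
    - [0,0,0]
    - [0,0,0]
    - [0,0,0]
    - [0,0,0]
  force: 50

```text
clock: 17.73
position: [0.5255, -0.0495, 0.0916]
tool_rot: [-2.995, 0.594, 2.403]
force: [-1.8, 8.7, 12.3]
grip_width: 0.0364
```

```bash
python3 -c "
from h import *
pq()"
```

```text
t 17.73 h mm 7.4 lat toolxy mm [-1.2  1.6] yaw 135.0 M.zk 0.002 Ftool [ -0.9   3.1 -14.8] w 36.4 q [ 1.36  0.82 -0.82]
```

arm_command:
  gripper: [3,3]
  slide:
    - [0,0.15,-0.15]
    - [0,0.15,-0.15]
  turn:
    - [0,0,0]
    - [0,0,0]

```text
clock: 17.98
position: [0.5254, -0.0494, 0.0918]
tool_rot: [-2.993, 0.593, 2.402]
force: [6.5, -2.5, -8.0]
grip_width: 0.0365
```

```bash
python3 -c "
from h import *
pq()"
```

```text
t 17.98 h mm 7.7 lat toolxy mm [-1.3  1.6] yaw 135.0 M.zk -0.01 Ftool [-0.9  4.   9.7] w 36.5 q [ 1.36  0.82 -0.81]
```

arm_command:
  gripper: [3,3]
  slide:
    - [0,0,0]
    - [0,0,0]
  turn:
    - [0,0,-5]
    - [0,0,-5]

```text
clock: 18.23
position: [0.5255, -0.0493, 0.0918]
tool_rot: [-2.935, 0.578, 2.507]
force: [10.0, -5.6, -11.5]
grip_width: 0.0358
```

```bash
python3 -c "
from h import *
pq()"
```

```text
t 18.23 h mm 7.7 lat toolxy mm [-1.4  1.6] yaw 140.1 M.zk -0.2 Ftool [-3.2  4.7 15.2] w 35.8 q [ 1.36  0.82 -0.73]
```

arm_command:
  gripper: [3,3]
  slide:
    - [0,0,0]
    - [0,0,0]
  turn:
    - [0,0,-5]
    - [0,0,-5]

```text
clock: 18.48
position: [0.5255, -0.0493, 0.0918]
tool_rot: [-2.881, 0.557, 2.607]
force: [9.4, -3.7, -10.0]
grip_width: 0.0364
```

```bash
python3 -c "
from h import *
pq()"
```

```text
t 18.48 h mm 7.7 lat toolxy mm [-1.5  1.5] yaw 145.1 M.zk -0.223 Ftool [-3.1  5.1 12.9] w 36.4 q [ 1.36  0.82 -0.64]
```

arm_command:
  gripper: [3,3]
  slide:
    - [0,0,0]
    - [0,0,0]
  turn:
    - [0,0,-5]
    - [0,0,-5]

```text
clock: 18.73
position: [0.5256, -0.0491, 0.0918]
tool_rot: [-2.83, 0.533, 2.706]
force: [6.1, 0.4, -8.2]
grip_width: 0.0366
```

```bash
python3 -c "
from h import *
pq()"
```

```text
t 18.73 h mm 7.7 lat toolxy mm [-1.7  1.5] yaw 150.1 M.zk 0.071 Ftool [-0.5  5.8  8.5] w 36.6 q [ 1.36  0.83 -0.55]
```

arm_command:
  gripper: [3,3]
  slide:
    - [0,0,0]
    - [0,0,0]
  turn:
    - [0,0,-5]
    - [0,0,-5]

```text
clock: 18.98
position: [0.5256, -0.0491, 0.0917]
tool_rot: [-2.783, 0.504, 2.8]
force: [5.7, -1.4, -7.4]
grip_width: 0.0364
```

```bash
python3 -c "
from h import *
pq()"
```

```text
t 18.98 h mm 7.7 lat toolxy mm [-1.8  1.4] yaw 155.1 M.zk -0.19 Ftool [-1.6  3.8  8.6] w 36.4 q [ 1.36  0.83 -0.46]
```

```bash
cat > q.py <<'E'
from h import *
from workcell import bot
s=bot.observe(); p,r=pose(s)
print(round(s["clock"],2),"yaw",round(-np.degrees((Rk(0).inv()*r).as_rotvec()[2]),1),"M",round(float(np.dot(s["moment"],ZK)),3),"F",np.round(r.inv().apply(s["force"]),0),"q7",round(s["qpos"][6],2))
E
python3 q.py
```

```text
18.98 yaw 155.1 M -0.19 F [-2.  4.  9.] q7 -0.46
```

arm_command:
  gripper: [3,3]
  slide:
    - [0,0,0]
    - [0,0,0]
  turn:
    - [0,0,-2.5]
    - [0,0,-2.5]

```text
clock: 19.23
position: [0.5257, -0.0491, 0.0917]
tool_rot: [-2.762, 0.488, 2.846]
force: [8.9, -2.8, -10.6]
grip_width: 0.0363
```

```bash
python3 q.py
```

```text
19.23 yaw 157.6 M 0.302 F [-3.  5. 13.] q7 -0.42
```

arm_command:
  gripper: [3,3]
  slide:
    - [0,0,0]
    - [0,0,0]
  turn:
    - [0,0,-2.5]
    - [0,0,-2.5]

```text
clock: 19.48
position: [0.5257, -0.049, 0.0917]
tool_rot: [-2.741, 0.472, 2.892]
force: [7.2, -1.9, -10.9]
grip_width: 0.0361
```

```bash
python3 q.py
```

```text
19.48 yaw 160.1 M 0.092 F [-2.  5. 12.] q7 -0.38
```

arm_command:
  gripper: [3,3]
  slide:
    - [0,0,0]
    - [0,0,0]
  turn:
    - [0,0,-2.5]
    - [0,0,-2.5]

```text
clock: 19.73
position: [0.5257, -0.0489, 0.0917]
tool_rot: [-2.721, 0.454, 2.937]
force: [7.3, -1.5, -10.6]
grip_width: 0.0366
```

```bash
python3 q.py
```

```text
19.73 yaw 162.6 M 0.386 F [-2.  5. 12.] q7 -0.33
```

arm_command:
  gripper: [3,3]
  slide:
    - [0,0,0]
    - [0,0,0]
  turn:
    - [0,0,-2.5]
    - [0,0,-2.5]

```text
clock: 19.98
position: [0.5257, -0.0489, 0.0917]
tool_rot: [-2.702, 0.436, 2.981]
force: [10.0, -2.6, -11.9]
grip_width: 0.0367
```

```bash
python3 q.py
```

```text
19.98 yaw 165.1 M 0.544 F [-4.  6. 14.] q7 -0.29
```

arm_command:
  gripper: [3,3]
  slide:
    - [0,0,0]
    - [0,0,0]
  turn:
    - [0,0,-2.5]
    - [0,0,-2.5]

```text
clock: 20.23
position: [0.5257, -0.0488, 0.0916]
tool_rot: [-2.684, 0.417, 3.024]
force: [8.7, -2.6, -11.0]
grip_width: 0.0364
```

```bash
python3 q.py
```

```text
20.23 yaw 167.6 M 0.557 F [-4.  5. 13.] q7 -0.25
```

arm_command:
  gripper: [3,3]
  slide:
    - [0,0,0]
    - [0,0,0]
  turn:
    - [0,0,-2.5]
    - [0,0,-2.5]

```text
clock: 20.48
position: [0.5257, -0.0489, 0.0916]
tool_rot: [-2.667, 0.397, 3.066]
force: [9.4, -1.2, -11.1]
grip_width: 0.0362
```

```bash
python3 q.py
```

```text
20.48 yaw 170.1 M 0.173 F [-4.  6. 13.] q7 -0.2
```

arm_command:
  gripper: [3,3]
  slide:
    - [0,0,0]
    - [0,0,0]
  turn:
    - [0,0,-2.5]
    - [0,0,-2.5]

```text
clock: 20.72
position: [0.5257, -0.0488, 0.0916]
tool_rot: [-2.652, 0.377, 3.107]
force: [8.6, -1.1, -11.6]
grip_width: 0.0365
```

```bash
python3 q.py
```

```text
20.73 yaw 172.5 M -0.283 F [-4.  6. 13.] q7 -0.16
```

arm_command:
  gripper: [3,3]
  slide:
    - [0,0,0]
    - [0,0,0]
  turn:
    - [0,0,-2.5]
    - [0,0,-2.5]

```text
clock: 20.98
position: [0.5257, -0.0488, 0.0916]
tool_rot: [-2.637, 0.357, -3.135]
force: [10.0, 0.7, -11.9]
grip_width: 0.0365
```

```bash
python3 q.py
```

```text
20.98 yaw 175.0 M -0.673 F [-5.  8. 12.] q7 -0.12
```

arm_command:
  gripper: [3]
  slide:
    - [0,0,0]
  turn:
    - [0,0,0]

```text
clock: 21.1
position: [0.5257, -0.0488, 0.0916]
tool_rot: [-2.638, 0.357, -3.136]
force: [8.3, -0.4, -12.5]
grip_width: 0.0366
```

```bash
python3 q.py; python3 - <<'E'
from workcell import vision
vision.grab_frame("side")
E
python3 q.py; python3 - <<'E'
from workcell import vision,bot
import cv2
s=vision.grab_frame("side");cv2.imwrite("pics/side4.png",s)
print(bot.observe()["moment"])
E
python3 q.py
```

```text
21.1 yaw 175.0 M -0.673 F [-3.  7. 13.] q7 -0.12
21.15 yaw 175.0 M -0.712 F [-4.  7. 12.] q7 -0.12
[ 1.73506513 -0.68724151  0.19976485]
21.2 yaw 175.0 M -0.704 F [-4.  6. 12.] q7 -0.12
```

arm_command:
  gripper: [3,3]
  slide:
    - [0,0,0]
    - [0,0,0]
  turn:
    - [0,0,-2.5]
    - [0,0,-2.5]

```text
clock: 21.45
position: [0.5257, -0.0488, 0.0916]
tool_rot: [-2.624, 0.335, -3.094]
force: [10.0, -1.3, -12.5]
grip_width: 0.0367
```

```bash
python3 q.py
```

```text
21.45 yaw 177.5 M -0.219 F [-5.  6. 14.] q7 -0.07
```

arm_command:
  gripper: [3,3]
  slide:
    - [0,0,0]
    - [0,0,0]
  turn:
    - [0,0,-4]
    - [0,0,-4]

```text
clock: 21.7
position: [0.5257, -0.0487, 0.0916]
tool_rot: [-2.604, 0.3, -3.03]
force: [8.0, -1.7, -11.5]
grip_width: 0.0362
```

```bash
python3 q.py
```

```text
21.7 yaw -178.4 M -0.189 F [-4.  5. 13.] q7 -0.0
```

arm_command:
  gripper: [3,3]
  slide:
    - [0,0,0]
    - [0,0,0]
  turn:
    - [0,0,-4]
    - [0,0,-4]

```text
clock: 21.95
position: [0.5257, -0.0486, 0.0915]
tool_rot: [-2.587, 0.263, -2.968]
force: [7.9, 0.6, -11.7]
grip_width: 0.0363
```

```bash
python3 q.py
```

```text
21.95 yaw -174.4 M -0.081 F [-5.  6. 12.] q7 0.07
```

arm_command:
  gripper: [3,3]
  slide:
    - [0,0,0]
    - [0,0,0]
  turn:
    - [0,0,-4]
    - [0,0,-4]

```text
clock: 22.2
position: [0.5257, -0.0486, 0.0915]
tool_rot: [-2.572, 0.226, -2.907]
force: [10.1, -1.0, -15.1]
grip_width: 0.0364
```

```bash
python3 q.py
```

```text
22.2 yaw -170.4 M 0.129 F [-6.  6. 16.] q7 0.14
```

arm_command:
  gripper: [3,3]
  slide:
    - [0,0,0]
    - [0,0,0]
  turn:
    - [0,0,-4]
    - [0,0,-4]

```text
clock: 22.45
position: [0.5256, -0.0485, 0.0914]
tool_rot: [-2.56, 0.188, -2.847]
force: [11.1, 0.1, -15.1]
grip_width: 0.0364
```

```bash
python3 q.py
```

```text
22.45 yaw -166.4 M 0.11 F [-8.  7. 16.] q7 0.21
```

arm_command:
  gripper: [3,3]
  slide:
    - [0,0,0]
    - [0,0,0]
  turn:
    - [0,0,-4]
    - [0,0,-4]

```text
clock: 22.7
position: [0.5257, -0.0484, 0.0914]
tool_rot: [-2.55, 0.149, -2.788]
force: [9.9, 0.8, -13.7]
grip_width: 0.0366
```

```bash
python3 q.py
```

```text
22.7 yaw -162.4 M 0.109 F [-7.  6. 14.] q7 0.28
```

arm_command:
  gripper: [3,3]
  slide:
    - [0,0,0]
    - [0,0,0]
  turn:
    - [0,0,-4]
    - [0,0,-4]

```text
clock: 22.95
position: [0.5256, -0.0484, 0.0913]
tool_rot: [-2.543, 0.11, -2.73]
force: [8.0, 1.7, -11.7]
grip_width: 0.0363
```

```bash
python3 q.py
```

```text
22.95 yaw -158.4 M 0.249 F [-7.  6. 11.] q7 0.35
```

arm_command:
  gripper: [3,3]
  slide:
    - [0,0,0]
    - [0,0,0]
  turn:
    - [0,0,-3]
    - [0,0,-3]

```text
clock: 23.2
position: [0.5255, -0.0484, 0.0914]
tool_rot: [-2.538, 0.08, -2.686]
force: [8.3, 0.3, -12.7]
grip_width: 0.0365
```

```bash
python3 q.py
```

```text
23.2 yaw -155.4 M 0.457 F [-7.  5. 13.] q7 0.4
```

arm_command:
  gripper: [3,3]
  slide:
    - [0,0,0]
    - [0,0,0]
  turn:
    - [0,0,-3]
    - [0,0,-3]

```text
clock: 23.45
position: [0.5256, -0.0484, 0.0913]
tool_rot: [-2.536, 0.051, -2.644]
force: [9.7, 0.5, -15.4]
grip_width: 0.0366
```

```bash
python3 q.py
```

```text
23.45 yaw -152.4 M -0.075 F [-8.  6. 15.] q7 0.45
```

arm_command:
  gripper: [3,3]
  slide:
    - [0,0,0]
    - [0,0,0]
  turn:
    - [0,0,-3]
    - [0,0,-3]

```text
clock: 23.7
position: [0.5256, -0.0483, 0.0913]
tool_rot: [-2.534, 0.021, -2.601]
force: [8.6, 1.7, -15.8]
grip_width: 0.0362
```

```bash
python3 q.py
```

```text
23.7 yaw -149.5 M -0.596 F [-8.  7. 15.] q7 0.5
```

arm_command:
  gripper: [3,3]
  slide:
    - [0,0,0]
    - [0,0,0]
  turn:
    - [0,0,-3]
    - [0,0,-3]

```text
clock: 23.95
position: [0.5255, -0.0483, 0.0913]
tool_rot: [-2.534, -0.009, -2.558]
force: [9.4, 1.4, -16.1]
grip_width: 0.0365
```

```bash
python3 q.py
```

```text
23.95 yaw -146.4 M -0.622 F [-9.  6. 16.] q7 0.55
```

arm_command:
  gripper: [3,3]
  slide:
    - [0,0,0]
    - [0,0,0]
  turn:
    - [0,0,-3]
    - [0,0,-3]

```text
clock: 24.2
position: [0.5255, -0.0482, 0.0913]
tool_rot: [-2.535, -0.039, -2.515]
force: [8.2, 2.5, -14.8]
grip_width: 0.0364
```

```bash
python3 q.py
```

```text
24.2 yaw -143.4 M -0.305 F [-9.  6. 13.] q7 0.61
```

arm_command:
  gripper: [3,3]
  slide:
    - [0,0,0]
    - [0,0,0]
  turn:
    - [0,0,-3]
    - [0,0,-3]
  force: 90

```text
clock: 24.45
position: [0.5254, -0.0481, 0.0913]
tool_rot: [-2.538, -0.068, -2.471]
force: [5.0, 4.5, -8.6]
grip_width: 0.0354
```

```bash
python3 q.py
```

```text
24.45 yaw -140.4 M -0.17 F [-7.  5.  6.] q7 0.66
```

arm_command:
  gripper: [3,3]
  slide:
    - [0,0,0]
    - [0,0,0]
  turn:
    - [0,0,-3]
    - [0,0,-3]

```text
clock: 24.7
position: [0.5254, -0.0481, 0.0913]
tool_rot: [-2.541, -0.098, -2.428]
force: [4.6, 5.5, -9.0]
grip_width: 0.0352
```

```bash
python3 q.py
```

```text
24.7 yaw -137.4 M 0.001 F [-8.  6.  6.] q7 0.71
```

arm_command:
  gripper: [3,3]
  slide:
    - [0,0,0]
    - [0,0,0]
  turn:
    - [0,0,-3]
    - [0,0,-3]

```text
clock: 24.95
position: [0.5254, -0.0481, 0.0913]
tool_rot: [-2.546, -0.128, -2.384]
force: [7.8, 0.8, -14.8]
grip_width: 0.0359
```

```bash
python3 q.py
```

```text
24.95 yaw -134.4 M -0.047 F [-8.  4. 14.] q7 0.76
```

arm_command:
  gripper: [3,3]
  slide:
    - [0,0,0]
    - [0,0,0]
  turn:
    - [0,0,-3]
    - [0,0,-3]

```text
clock: 25.2
position: [0.5253, -0.048, 0.0913]
tool_rot: [-2.553, -0.157, -2.34]
force: [6.9, -0.2, -16.3]
grip_width: 0.0354
```

```bash
python3 q.py
```

```text
25.2 yaw -131.4 M -0.021 F [-7.  4. 16.] q7 0.82
```

arm_command:
  gripper: [3,3]
  slide:
    - [0,0,0]
    - [0,0,0]
  turn:
    - [0,0,-3]
    - [0,0,-3]

```text
clock: 25.45
position: [0.5253, -0.048, 0.0912]
tool_rot: [-2.56, -0.186, -2.296]
force: [2.6, 6.1, -10.2]
grip_width: 0.0357
```

```bash
python3 q.py
```

```text
25.45 yaw -128.4 M 0.159 F [-8.  7.  6.] q7 0.87
```

Same pattern a third time (crossings near 171 and 207, so about 36° pitch). I expect the next notch near 243 and the stop near 249.

arm_command:
  gripper: [3,3,3]
  slide:
    - [0,0,0]
    - [0,0,0]
    - [0,0,0]
  turn:
    - [0,0,-4]
    - [0,0,-7]
    - [0,0,-7]

```text
clock: 25.82
position: [0.5252, -0.048, 0.0912]
tool_rot: [-2.583, -0.252, -2.19]
force: [5.0, 3.3, -12.3]
grip_width: 0.0353
```

```bash
python3 q.py
```

```text
25.82 yaw -121.4 M 0.39 F [-8.  4. 10.] q7 0.99
```

arm_command:
  gripper: [3,3]
  slide:
    - [0,0,0]
    - [0,0,0]
  turn:
    - [0,0,-3]
    - [0,0,-3]

```text
clock: 26.08
position: [0.5252, -0.048, 0.0912]
tool_rot: [-2.595, -0.28, -2.144]
force: [4.5, 3.1, -13.4]
grip_width: 0.0358
```

```bash
python3 q.py
```

```text
26.07 yaw -118.4 M 0.103 F [-9.  4. 11.] q7 1.04
```

arm_command:
  gripper: [3,3]
  slide:
    - [0,0,0]
    - [0,0,0]
  turn:
    - [0,0,-3]
    - [0,0,-3]

```text
clock: 26.32
position: [0.5251, -0.048, 0.0911]
tool_rot: [-2.609, -0.306, -2.098]
force: [4.9, 4.0, -12.6]
grip_width: 0.0355
```

```bash
python3 q.py
```

```text
26.32 yaw -115.4 M -0.133 F [-9.  3. 10.] q7 1.09
```

arm_command:
  gripper: [3,3]
  slide:
    - [0,0,0]
    - [0,0,0]
  turn:
    - [0,0,-3]
    - [0,0,-3]

```text
clock: 26.58
position: [0.525, -0.048, 0.091]
tool_rot: [-2.624, -0.332, -2.05]
force: [3.4, 4.2, -13.0]
grip_width: 0.0356
```

```bash
python3 q.py
```

```text
26.57 yaw -112.4 M -0.502 F [-9.  4. 10.] q7 1.15
```

arm_command:
  gripper: [3,3]
  slide:
    - [0,0,0]
    - [0,0,0]
  turn:
    - [0,0,-2]
    - [0,0,-2]

```text
clock: 26.82
position: [0.525, -0.0479, 0.0911]
tool_rot: [-2.635, -0.349, -2.019]
force: [2.8, 6.1, -11.8]
grip_width: 0.0356
```

```bash
python3 q.py
```

```text
26.82 yaw -110.5 M -0.854 F [-10.   4.   8.] q7 1.18
```

arm_command:
  gripper: [3,3]
  slide:
    - [0,0,0]
    - [0,0,0]
  turn:
    - [0,0,-2]
    - [0,0,-2]

```text
clock: 27.08
position: [0.5249, -0.0481, 0.0917]
tool_rot: [-2.646, -0.367, -1.985]
force: [-6.3, 6.6, 4.3]
grip_width: 0.0359
```

```bash
python3 q.py
```

```text
27.07 yaw -108.4 M 0.268 F [-2.  5. -9.] q7 1.22
```

arm_command:
  gripper: [3,3]
  slide:
    - [0,0,0]
    - [0,0,0]
  turn:
    - [0,0,-2]
    - [0,0,-2]

```text
clock: 27.32
position: [0.5248, -0.0482, 0.0916]
tool_rot: [-2.658, -0.384, -1.952]
force: [-5.1, 2.8, -0.5]
grip_width: 0.0355
```

```bash
python3 q.py
```

```text
27.32 yaw -106.4 M 0.254 F [-1.  5. -2.] q7 1.25
```

At 249.5 the torque hit -0.85 N·m, then broke off with an axial force jump, which looks like the pads slipping at the stop. I'll tighten the grip and press again to confirm.

arm_command:
  gripper: [3,3]
  slide:
    - [0,0,0]
    - [0,0,0]
  turn:
    - [0,0,-3]
    - [0,0,-3]
  force: 110

```text
clock: 27.58
position: [0.5248, -0.0481, 0.0917]
tool_rot: [-2.677, -0.408, -1.901]
force: [-7.0, 10.7, 7.3]
grip_width: 0.0351
```

```bash
python3 q.py
```

```text
27.57 yaw -103.4 M 0.323 F [ -4.   5. -13.] q7 1.3
```

arm_command:
  gripper: [3,3]
  slide:
    - [0,0,0]
    - [0,0,0]
  turn:
    - [0,0,-3]
    - [0,0,-3]

```text
clock: 27.82
position: [0.5247, -0.0481, 0.0916]
tool_rot: [-2.698, -0.43, -1.85]
force: [-6.3, 7.9, 4.7]
grip_width: 0.0354
```

```bash
python3 q.py
```

```text
27.82 yaw -100.4 M -0.09 F [ -3.   5. -10.] q7 1.36
```

arm_command:
  gripper: [3,3]
  slide:
    - [0,0,0]
    - [0,0,0]
  turn:
    - [0,0,-3]
    - [0,0,-3]

```text
clock: 28.08
position: [0.5247, -0.0481, 0.0916]
tool_rot: [-2.721, -0.452, -1.798]
force: [-6.4, 8.8, 3.6]
grip_width: 0.0351
```

```bash
python3 q.py
```

```text
28.07 yaw -97.4 M -0.565 F [-5.  5. -9.] q7 1.41
```

After the slip, the same notch crossing reappears at about 259, so off is at 259 in tool yaw. One more light press on the stop at about 265. Then clockwise four clicks (notches expected at 223, 187, 151 and 115), sampling the torque 7° before and after each.

arm_command:
  gripper: [3,3]
  slide:
    - [0,0,0]
    - [0,0,0]
  turn:
    - [0,0,-2]
    - [0,0,-2]

```text
clock: 28.32
position: [0.5247, -0.0481, 0.0916]
tool_rot: [-2.737, -0.466, -1.762]
force: [-4.2, 3.0, 1.6]
grip_width: 0.0349
```

```bash
python3 q.py
```

```text
28.32 yaw -95.4 M -0.145 F [-1.  3. -4.] q7 1.44
```

arm_command:
  gripper: [3,3,3,3,3]
  slide:
    - [0,0,0]
    - [0,0,0]
    - [0,0,0]
    - [0,0,0]
    - [0,0,0]
  turn:
    - [0,0,5]
    - [0,0,14]
    - [0,0,23]
    - [0,0,32]
    - [0,0,34.5]

```text
clock: 28.95
position: [0.525, -0.0482, 0.0917]
tool_rot: [-2.555, -0.17, -2.322]
force: [-4.2, 6.3, 3.2]
grip_width: 0.0352
```

```bash
python3 q.py
```

```text
28.95 yaw -130.1 M -0.333 F [-1.  4. -7.] q7 0.84
```

arm_command:
  gripper: [3,3,3,3]
  slide:
    - [0,0,0]
    - [0,0,0]
    - [0,0,0]
    - [0,0,0]
  turn:
    - [0,0,5]
    - [0,0,10]
    - [0,0,14]
    - [0,0,14]

```text
clock: 29.45
position: [0.525, -0.0483, 0.0918]
tool_rot: [-2.534, -0.033, -2.523]
force: [-4.8, 5.1, 4.0]
grip_width: 0.0352
```

```bash
python3 q.py
```

```text
29.45 yaw -144.0 M 0.415 F [ 1.  3. -7.] q7 0.6
```

arm_command:
  gripper: [3,3,3,3]
  slide:
    - [0,0,0]
    - [0,0,0]
    - [0,0,0]
    - [0,0,0]
  turn:
    - [0,0,8]
    - [0,0,16]
    - [0,0,22]
    - [0,0,22]

```text
clock: 29.95
position: [0.5251, -0.0483, 0.0919]
tool_rot: [-2.558, 0.185, -2.842]
force: [-5.7, 8.3, 8.1]
grip_width: 0.0351
```

```bash
python3 q.py
```

```text
29.95 yaw -166.1 M -0.357 F [  1.   3. -12.] q7 0.21
```

arm_command:
  gripper: [3,3,3,3]
  slide:
    - [0,0,0]
    - [0,0,0]
    - [0,0,0]
    - [0,0,0]
  turn:
    - [0,0,5]
    - [0,0,10]
    - [0,0,14]
    - [0,0,14]

```text
clock: 30.45
position: [0.525, -0.0485, 0.092]
tool_rot: [-2.611, 0.314, -3.055]
force: [-6.4, 6.3, 7.3]
grip_width: 0.0352
```

```bash
python3 q.py
```

```text
30.45 yaw 180.0 M 0.12 F [  3.   1. -11.] q7 -0.03
```

arm_command:
  gripper: [3,3,3,3]
  slide:
    - [0,0,0]
    - [0,0,0]
    - [0,0,0]
    - [0,0,0]
  turn:
    - [0,0,7]
    - [0,0,14]
    - [0,0,20]
    - [0,0,20]

```text
clock: 30.95
position: [0.525, -0.0486, 0.092]
tool_rot: [-2.742, 0.473, 2.889]
force: [-6.0, 6.8, 7.4]
grip_width: 0.0349
```

```bash
python3 q.py
```

```text
30.95 yaw 159.9 M -0.034 F [  3.   1. -11.] q7 -0.38
```

arm_command:
  gripper: [3,3,3,3]
  slide:
    - [0,0,0]
    - [0,0,0]
    - [0,0,0]
    - [0,0,0]
  turn:
    - [0,0,5]
    - [0,0,10]
    - [0,0,13]
    - [0,0,13]

```text
clock: 31.45
position: [0.525, -0.0486, 0.092]
tool_rot: [-2.861, 0.548, 2.646]
force: [-6.4, 5.2, 7.7]
grip_width: 0.0355
```

```bash
python3 q.py
```

```text
31.45 yaw 147.0 M 0.555 F [  3.  -2. -11.] q7 -0.61
```

arm_command:
  gripper: [3,3,3,3]
  slide:
    - [0,0,0]
    - [0,0,0]
    - [0,0,0]
    - [0,0,0]
  turn:
    - [0,0,8]
    - [0,0,16]
    - [0,0,23]
    - [0,0,23]

```text
clock: 31.95
position: [0.5247, -0.0489, 0.092]
tool_rot: [-3.125, 0.609, 2.168]
force: [-6.8, 7.4, 9.6]
grip_width: 0.0356
```

```bash
python3 q.py
```

```text
31.95 yaw 123.9 M -0.398 F [  3.  -2. -14.] q7 -1.01
```

arm_command:
  gripper: [3,3]
  slide:
    - [0,0,0]
    - [0,0,0]
  turn:
    - [0,0,4]
    - [0,0,4]

```text
clock: 32.2
position: [0.5248, -0.0489, 0.0921]
tool_rot: [3.11, 0.609, 2.084]
force: [-9.0, 7.8, 10.7]
grip_width: 0.0349
```

```bash
python3 q.py
```

```text
32.2 yaw 119.9 M -0.226 F [  3.  -4. -15.] q7 -1.08
```

Crossings follow the pattern: after n1 +0.42, after n2 +0.12, after n3 +0.56, and now just before n4. Two more degrees, release, retreat.

arm_command:
  gripper: [3,3,6,8.5,8.5]
  slide:
    - [0,0,0]
    - [0,0,0]
    - [0,0,0]
    - [0,0,0]
    - [0,0,0]
  turn:
    - [0,0,2]
    - [0,0,2]
    - [0,0,2]
    - [0,0,2]
    - [0,0,2]

```text
clock: 32.83
position: [0.5251, -0.0496, 0.0915]
tool_rot: [3.087, 0.607, 2.043]
force: [-1.0, 0.5, 0.2]
grip_width: 0.0845
```

arm_command:
  gripper: [8.5,8.5,8.5,8.5,8.5]
  slide:
    - [0,0,0]
    - [0,0,0]
    - [0,0,-2]
    - [0,0,-5]
    - [0,0,-9]
  turn:
    - [0,0,0]
    - [0,0,0]
    - [0,0,0]
    - [0,0,0]
    - [0,0,0]

```text
clock: 33.45
position: [0.4967, -0.006, 0.1656]
tool_rot: [3.088, 0.607, 2.043]
force: [0.6, -0.5, 0.5]
grip_width: 0.0851
```

```bash
python3 - <<'E'
from h import *
from workcell import vision
m=vision.camera_model("wrist");w=vision.grab_frame("wrist");d=vision.grab_frame("side")
pq()
cv2.imwrite("pics/w5.png",w)
p=proj(m,KT).astype(int)
o=cv2.imread("pics/side0.png")
R_=lambda i:cv2.resize(i,(400,300),interpolation=cv2.INTER_CUBIC)
y,x=p[1]-52,p[0]-70
cv2.imwrite("pics/fin.png",np.vstack([np.hstack([R_(w[y:y+105,x:x+140]),R_(o[170:230,282:362])]),np.hstack([R_(d[170:230,282:362]),R_(d[110:230,282:442])])]))
print(x,y,p)
E
```

```text
t 33.55 h mm 100.4 lat toolxy mm [-0.5  3.5] yaw 118.0 M.zk -0.048 Ftool [-0.5 -0.   1.2] w 85.1 q [ 1.11  0.91 -0.95]
251 161 [321 213]
```

View pics/fin.png

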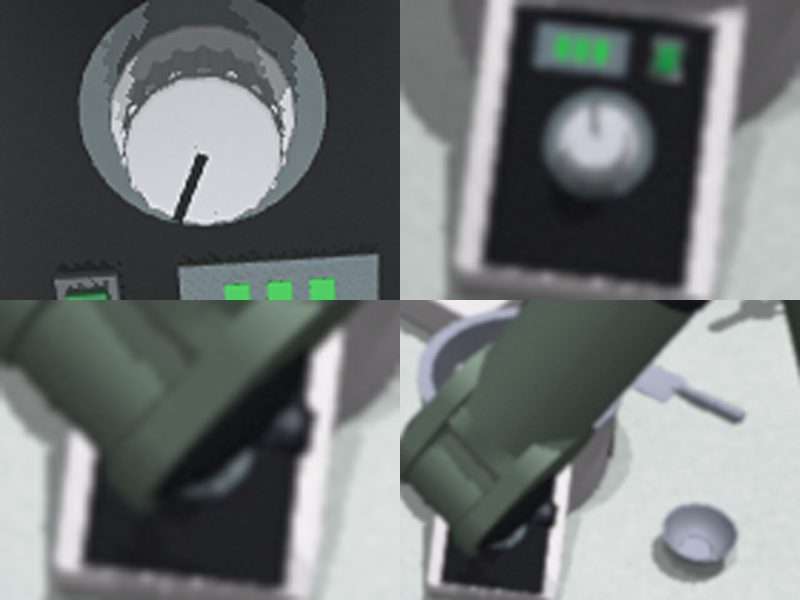

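The mark turned about 53° clockwise in the wrist image between yaw 105 and 118. That is about 40° clockwise net, one 36° click above the start, so three clicks plus one is four. Last, I'll check the bars from above the far side of the tub.

```bash
python3 - <<'E'
from h import *
s=pq()
chain(s,[(kpos(.2),Rk(118)),((.576,.18,.26),Rd(118))])
E
```

```text
t 33.55 h mm 100.4 lat toolxy mm [-0.5  3.5] yaw 118.0 M.zk -0.048 Ftool [-0.5 -0.   1.2] w 85.1 q [ 1.11  0.91 -0.95]
[0.08, -0.25, -9.96] [0.3, -0.1, 0.0]
[5.19, 16.42, -4.09] [2.7, 34.9, 0.0]
```

arm_command:
  gripper: [8.5,8.5,8.5]
  slide:
    - [0,0,-4]
    - [0,0,-10]
    - [0,0,-10]
  turn:
    - [0,0,0]
    - [0,0,0]
    - [0,0,0]

```text
clock: 33.92
position: [0.4672, 0.0442, 0.2496]
tool_rot: [3.081, 0.607, 2.042]
force: [1.2, -0.8, -1.1]
grip_width: 0.0849
```

arm_command:
  gripper: [8.5,8.5,8.5,8.5,8.5]
  slide:
    - [1,3,-4]
    - [2,7,-4]
    - [3.5,11,-4]
    - [5,15,-4]
    - [5.2,16.5,-4]
  turn:
    - [0.5,8,0]
    - [1.2,16,0]
    - [2,24,0]
    - [2.5,32,0]
    - [2.7,35,0]

```text
clock: 34.55
position: [0.5811, 0.1776, 0.2553]
tool_rot: [-3.14, -0.007, 2.057]
force: [-0.7, -0.7, -0.1]
grip_width: 0.0848
```

```bash
python3 - <<'E'
from h import *
from workcell import vision
m=vision.camera_model("wrist");w=vision.grab_frame("wrist");c=vision.grab_frame("scene");d=vision.grab_frame("side")
pq();p=proj(m,(.489,.2015,.01)).astype(int);print(p)
y=int(np.clip(p[1]-75,0,250));x=int(np.clip(p[0]-100,0,440))
R_=lambda i:cv2.resize(i,(400,300),interpolation=cv2.INTER_CUBIC)
cv2.imwrite("pics/end.png",np.vstack([np.hstack([R_(w[y:y+150,x:x+200]),R_(c[130:250,175:335])]),np.hstack([R_(c),R_(d)])]))
E
```

```text
t 34.7 h mm 235.1 lat toolxy mm [179.4 155.2] yaw 113.6 M.zk 0.002 Ftool [ 0.1 -0.3 -0.2] w 85.4 q [ 0.32  1.12 -0.18]
[260 106]
```

View pics/end.png

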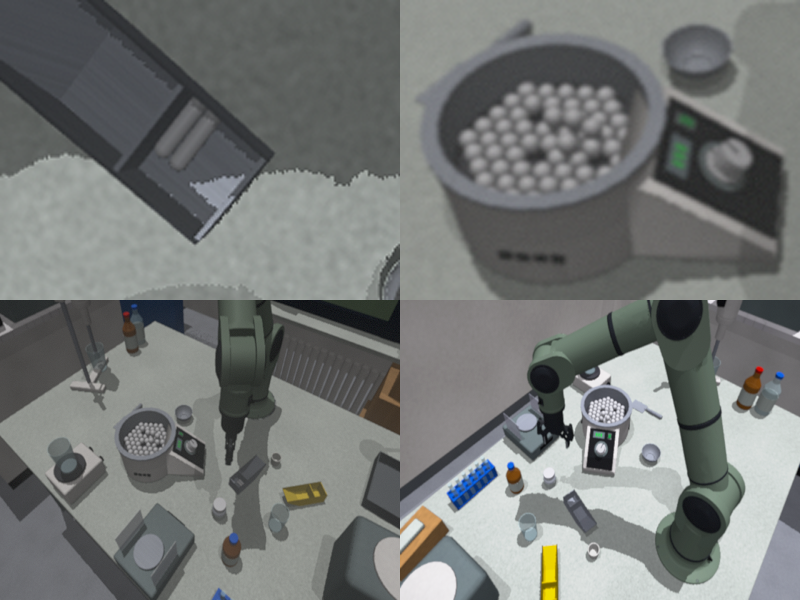

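Both stir bars lie against the divider at (185,135), the nose bay is empty, and there are no stray balls on the bench. The other items stand where they were. Handing in.

```bash
python3 -c "
from workcell import job_done
print(job_done())"
```

```text
the job is handed in; nothing more can be done
None
```

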